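Find the unlatched hatch on the bench service box and push it open

TASK

One of the four black hatches in the top of the grey service box is unlatched: press the hatches gently with a fingertip on their yellow dots until you find the one that rocks, then push its dotted end down into the box until it is fully open, and take the hand away. Pick nothing up, and leave the things standing on and around the box where they are.

Things in the scene. Friction and masses are not known exactly. Their poses are not given: they have to be found in the camera images.
- box: grey metal service box fixed to the bench, 200 (x) x 360 (y) x 85 mm high, hollow, floor 4 mm thick; origin at the centre of its underside, z up, -x side towards the robot. Flush in its top, side by side along y, 84 mm apart: four identical black hatches 95 (x) x 66 (y) x 6 mm, each with a 16 mm yellow dot near its robot-side end. Behind them (+x) an 83 mm deep deck carries loose things
- bay1 (a point): fixed point on the box: where the yellow dot of hatch 1 (counted from the box's +y side) lies when closed, on the top face 85 mm above the bench; axes as the box's. The hatch reaches 25 mm to -x, 70 mm to +x, 33 mm either way in y. Three hatches are latched: they sink straight, at most 4 mm, on a rubber seal (4 N per mm) and spring back. Which one rocks changes each time, unseen
- bay2 (a point): fixed point on the box: where the yellow dot of hatch 2 (counted from the box's +y side) lies when closed, on the top face 85 mm above the bench; axes as the box's. The hatch reaches 25 mm to -x, 70 mm to +x, 33 mm either way in y. Three hatches are latched: they sink straight, at most 4 mm, on a rubber seal (4 N per mm) and spring back. Which one rocks changes each time, unseen
- bay3 (a point): fixed point on the box: where the yellow dot of hatch 3 (counted from the box's +y side) lies when closed, on the top face 85 mm above the bench; axes as the box's. The hatch reaches 25 mm to -x, 70 mm to +x, 33 mm either way in y. Three hatches are latched: they sink straight, at most 4 mm, on a rubber seal (4 N per mm) and spring back. Which one rocks changes each time, unseen
- bay4 (a point): fixed point on the box: where the yellow dot of hatch 4 (counted from the box's +y side) lies when closed, on the top face 85 mm above the bench; axes as the box's. The hatch reaches 25 mm to -x, 70 mm to +x, 33 mm either way in y. Three hatches are latched: they sink straight, at most 4 mm, on a rubber seal (4 N per mm) and spring back. Which one rocks changes each time, unseen
- rocker (a joint): tilt (rad) of the one unlatched hatch, in whichever bay it is: 0 flush, grows as its dotted end sinks into the box, stop at 0.8 (fully open). It pivots about a line along the box's y, 45 mm to the +x side of the dot; the 25 mm beyond the pivot rises. Stiff hinge: 1 to 4 N at the dot turns it; it stays where it is left
- glue_stick: loose bystander: yellow glue stick with white cap, 27 mm diameter, 88 mm tall, standing on the box's rear deck; origin at the centre of its underside, z up
- solder_reel: loose bystander: steel-coloured solder reel, 48 mm diameter, 34 mm tall, standing on the rear deck; origin at the centre of its underside, z up
- bracket: loose bystander: orange printed L-bracket, 30 x 60 mm foot and 35 mm tall, on the rear deck; origin at the centre of its underside, z up
- screwdriver: loose bystander: screwdriver with wooden handle, about 170 mm long, lying on the bench in front of the box (robot side); origin under its middle, blade along its x
- mouse: loose bystander: black computer mouse 100 x 60 x 32 mm on the bench; origin at the centre of its underside
- red_bin: loose bystander: open red plastic parts bin 150 x 100 x 70 mm on the bench; origin at the centre of its underside
- mug: loose bystander: blue mug, 80 mm diameter, 90 mm tall, on the bench; origin at the centre of its underside

How it is judged (in metres and radians):
On the way, in this order (a step that is already met when the one before it is completed fails the run):
1. the unlatched hatch has been pressed and has rocked (tilt above 0.05 rad) (value of joint rocker above 0.05 rad), for 0.05 s.
2. it has been pushed open (tilt above 0.65 rad) (value of joint rocker above 0.65 rad), for 0.2 s.
At the end, for the whole second after the job is handed in: The unlatched hatch stands open at a tilt of more than 0.65 rad (its stop is at 0.8) and at rest; every loose thing is within 20 mm of where it began (value of joint rocker above 0.65 rad and velocity of joint rocker between -0.05 and 0.05 rad/s and distance of each of glue_stick, solder_reel, bracket, screwdriver, mouse, red_bin, mug from where it was at the start of the episode below 0.02 m); the robot touches nothing.
It fails at once if the fingers pressed or struck something with more than 60 N (contact force between the fingers and anything else above 60 N).
It fails at once if a loose thing on or around the box was lifted or moved more than 20 mm (distance of any of glue_stick, solder_reel, bracket, screwdriver, mouse, red_bin, mug from where it was at the start of the episode above 0.02 m).
It also fails if it takes over 51 s, if anything falls off the work surface, if the arm or the gripper's body presses on something with over 40 N, if the wrist force passes 120 N, or if a joint passes its speed limit or range.

ROBOT

A 7-joint arm with a two-finger parallel gripper is mounted at the origin on the work surface. World frame = base frame: x ahead of the robot, y to its left, z up, the work surface at z = 0. Lengths are in mm, angles in rad, forces in N, time in s.
With the tool pointing down it reaches from about 400 to 925 mm from the base axis. Payload 5.6 kg.
Tool frame: the origin (TCP) lies between the finger pads; the fingertips stand 8 mm ahead of it and the grasp point (between the pads) lies 11 mm behind it (arm.finger_overhang is the distance from the TCP to the fingertips, in mm); x points along the fingers, y is the direction in which the jaws open and shut, and the axes are right-handed (so a half turn about x gives the same grasp; the last joint's range is limited). The gripper opens to 85 mm and grips with 20 to 120 N. Pads are 22 mm wide; open, the fingers measure 114 mm over their backs; the gripper's body (76 mm by 85 mm) begins 54 mm behind the grasp point. The pads swing forward as they close: fully open they stand 13 mm farther back than shut.
Start: joints at [1.196, 0.468, -0.012, 1.603, 0.006, 1.071, -0.056], TCP at [211.694, -614.568, 239.29] pointing down, gripper open.
Joint ranges: [-2.53, 2.53], [-0.31, 2.02], [-1.57, 1.55], [0.28, 2.44], [-1.29, 4.43], [0.15, 1.84], [-2.92, 2.92]. Speed limits (rad/s): [2.57, 2.57, 3.14, 3.14, 3.14, 3.14, 3.14].

INTERFACE

Orientations are given as a 3x3 rotation matrix whose columns are the frame's x, y, z axes.
In Python, from cell import get_obs, imaging, workorder, arm gives the robot as it stands.
- The arm moves only by the tool servo_tool, never from a script. Its argument "series" is a list of rows, each a list of 3 entries, a list of its own where there are three numbers: the shift along the world's x, y, z in mm, then the turn, a rotation vector about the world's x, y, z in degrees, then the closure in counts, from 0 (fully open) to 255 (shut). In form: [[[dx, dy, dz], [ax, ay, az], fingers], ...]. A call has exactly 5 rows; each row is the pose to reach, as a shift and turn from the pose measured when the call began; what a row does not reach only later rows make up. A row lasts 1/8 s, in which the tool goes at most 62.5 mm and 10.7 degrees, less where a joint would pass 70% of its speed; a pose out of reach is approached as far as the arm can. A call with a gripper value outside its range is refused whole. The fingers move at their own pace and stop on an object; "squeeze" is the grip in N (left out, the last holds). Time passes only in rows, so rows that repeat a pose let the fingers close, or fill a call up. It gives the time, the measured TCP pose, the force and the opening at its end, in the units of the state.
- get_obs(): the state, without advancing time (a new reading comes with each control period).
- imaging.snapshot(name): name is "side" or "top"; returns a dict with "img" (420x560x3 uint8, blue, green, red), "range_z" (420x560 float32, mm along the optical axis (not along the pixel's ray), 0 where there is no reading), "K" (3x3 intrinsics, pixels), "cam_to_world" (4x4, takes a point from camera to world coordinates). Camera axes: x right, y down, z forward; pixel columns grow to the right and rows downward; lengths in mm; the calibration is good to about 2 mm. A picture is of the moment at which its call begins.
- workorder.hand_in(): hands the job in, once; it reports no verdict.
The state is a dict: "t": time; "joints": joint angles; "qd": joint speeds; "joint_efforts": joint torques, N m; "tool_pos": TCP position; "eef_rot": TCP orientation; "contact_force": force on the tool from outside, world axes, zero at the start; "moment": the same for the moment, N m; "finger_gap": finger opening in mm.
Only numpy, scipy, OpenCV 4.12 (cv2) and the standard library are available. Lean on these libraries where they do the work, as an engineer would, in place of code of your own. Each camera call takes 0.05 s, during which the arm holds its last target.

## Working session

There is one attempt and no reset: what is moved stays moved. The work goes in short steps, Python scripts to look and compute and a tool call to move; the robot and the scene stay as the last step left them, time stands still between calls to the robot, and variables do not carry over. Pictures are saved under pics/ and viewed, and the job is handed in when it is done.

Besides the shell and the picture viewer there is one more tool, called after ">>>" by a JSON object that holds its "op" and its "data". servo_tool: Moves the arm, as the interface text tells. Its arguments: {"type":"object","properties":{"series":{"type":"array"},"squeeze":{"type":"number"}},"required":["series"]}

```bash
mkdir -p pics
python3 - <<'E'
from cell import get_obs, imaging, workorder, arm
import cv2, numpy as np, pickle
o=get_obs(); print(o)
print([a for a in dir(arm) if a[0]!='_'])
for n in("top","side"):
    s=imaging.snapshot(n); pickle.dump(s,open(n+".pkl","wb")); cv2.imwrite(f"pics/{n}0.png",s["img"]); print(n,s["K"],s["cam_to_world"])
E
```

```text
{'t': 0.0, 'joints': array([ 1.19598233,  0.46839984, -0.01163134,  1.6036472 ,  0.00597445,
        1.07136451, -0.05629387]), 'qd': array([-5.68423616e-05,  5.13195754e-04, -7.47967984e-04,  1.72413726e-03,
        2.12978734e-03,  4.44050964e-04,  1.96262613e-04]), 'joint_efforts': array([-1.47675601e-04, -5.32392597e+01,  2.11955700e-02, -2.51307213e+01,
        1.13770706e-02,  7.77215115e-03,  5.48917583e-06]), 'tool_pos': array([ 211.52356493, -614.04070307,  238.31384156]), 'eef_rot': array([[-6.64541436e-04,  3.25715938e-01, -9.45467443e-01],
       [ 1.65574153e-03, -9.45465998e-01, -3.25716604e-01],
       [-9.99998408e-01, -1.78190189e-03,  8.89999263e-05]]), 'contact_force': array([-1.12697312,  0.049336  , -0.70627729]), 'moment': array([ 0.00811889, -0.00234423,  0.05115117]), 'finger_gap': 85.57502704332006}
['PlanningError', 'finger_overhang']
top [[452.50239282   0.         282.35472319]
 [  0.         452.50239282 216.75946468]
 [  0.           0.           1.        ]] [[-9.32181268e-02 -9.71578306e-01  2.17591307e-01  2.16034570e+02]
 [-9.95626429e-01  9.23231236e-02 -1.42987636e-02  3.78200364e+00]
 [-6.19634058e-03 -2.17972560e-01 -9.75935228e-01  1.58923535e+03]
 [ 0.00000000e+00  0.00000000e+00  0.00000000e+00  1.00000000e+00]]
side [[434.39366623   0.         270.88971313]
 [  0.         434.39366623 215.06226297]
 [  0.           0.           1.        ]] [[-9.31802061e-01 -2.26128418e-01  2.83920514e-01  2.06949581e+02]
 [-3.62359243e-01  6.24782327e-01 -6.91623325e-01  8.76008083e+02]
 [-2.09928314e-02 -7.47337262e-01 -6.64113182e-01  9.05843722e+02]
 [ 0.00000000e+00  0.00000000e+00  0.00000000e+00  1.00000000e+00]]
```

View pics/top0.png

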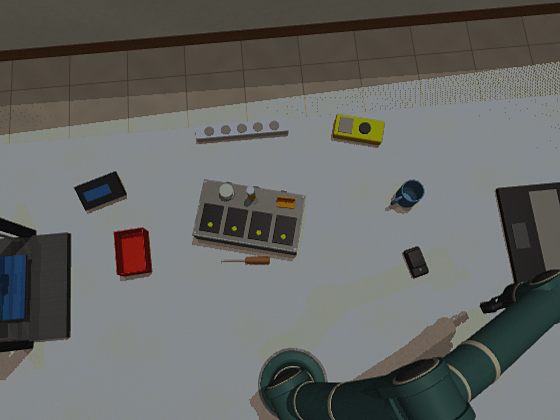

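View pics/side0.png

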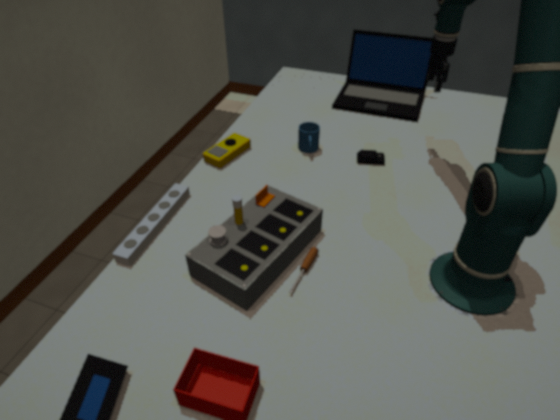

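```bash
cat > h.py <<'E'
import cv2, numpy as np, pickle
def world(s,uv,z=None):
    K=s["K"];T=s["cam_to_world"];u,v=uv
    r=np.array([(u-K[0,2])/K[0,0],(v-K[1,2])/K[1,1],1.])
    d=T[:3,:3]@r
    if z is None: k=s["range_z"][int(round(v)),int(round(u))]
    else: k=(z-T[2,3])/d[2]
    return T[:3,3]+k*d
def dots(s):
    h=cv2.cvtColor(s["img"],cv2.COLOR_BGR2HSV)
    m=cv2.inRange(h,(20,120,110),(36,255,255))
    n,l,st,c=cv2.connectedComponentsWithStats(m)
    return [(c[i],st[i,4]) for i in range(1,n) if st[i,4]>6]
E
python3 - <<'E'
from h import *
for n in("top","side"):
    s=pickle.load(open(n+".pkl","rb"))
    for c,a in dots(s): print(n,c.round(1),a,world(s,c,85).round(1),world(s,c).round(1))
E
```

```text
top [362.5 128.5] 649 [ 844.8 -332.2   85. ] [ 859.9 -340.3   48.9]
top [287.2 204.4] 36 [592.9 -38.7  85. ] [591.2 -38.5  91.7]
top [209.5 223.8] 13 [550.3 230.4  85. ] [551.7 231.3  78.6]
top [233.8 227.8] 13 [528.9 149.   85. ] [529.1 149.1  84.2]
top [258.4 232. ] 14 [506.5  67.2  85. ] [506.1  67.1  86.8]
top [282.7 236. ] 15 [485.1 -13.3  85. ] [484.6 -13.3  87.4]
side [229.5 144.8] 293 [ 827.6 -273.5   85. ] [ 856.1 -326.3   47.3]
side [282.3 229.4] 7 [507.   65.8  85. ] [508.1  62.8  82. ]
side [243.8 267.1] 12 [550.5 227.6  85. ] [551.3 226.1  83.1]
```

>>> {"op": "servo_tool", "data": {"series": [[[22,50,0],[0,0,-7],255],[[45,100,0],[0,0,-14],255],[[68,150,0],[0,0,-21],255],[[90,200,0],[0,0,-28],255],[[113,250,0],[0,0,-34],255]], "squeeze": 20}}

```text
t: 0.72
tool_pos: [324.9, -362.2, 238.2]
eef_rot: [[0.0, -0.262, -0.965], [0.002, -0.965, 0.262], [-1.0, -0.002, 0.0]]
contact_force: [1.5, -0.0, 0.3]
finger_gap: -0.3
```

>>> {"op": "servo_tool", "data": {"series": [[[24,54,0],[0,0,0],255],[[49,109,0],[0,0,0],255],[[74,164,0],[0,0,0],255],[[98,218,0],[0,0,0],255],[[123,273,-15],[0,0,0],255]]}}

```text
t: 1.35
tool_pos: [449.1, -87.7, 224.0]
eef_rot: [[0.003, -0.263, -0.965], [0.001, -0.965, 0.263], [-1.0, -0.002, -0.003]]
contact_force: [1.5, 0.0, -0.4]
finger_gap: 0.2
```

>>> {"op": "servo_tool", "data": {"series": [[[17,38,-25],[0,0,0],255],[[34,76,-50],[0,0,0],255],[[34,76,-75],[0,0,0],255],[[34,76,-95],[0,0,0],255],[[34,76,-105],[0,0,0],255]]}}

```text
t: 1.98
tool_pos: [482.3, -11.6, 117.7]
eef_rot: [[0.001, -0.262, -0.965], [0.001, -0.965, 0.262], [-1.0, -0.001, -0.0]]
contact_force: [-0.5, 0.5, -0.0]
finger_gap: -0.1
```

Run:
```python
from cell import get_obs, imaging
import cv2
a=imaging.snapshot("side")["img"][130:330,150:360]
cv2.imwrite("pics/s1.png",cv2.resize(a,None,fx=2.8,fy=2.8,interpolation=cv2.INTER_CUBIC))
```

```text
(no output)
```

View pics/s1.png

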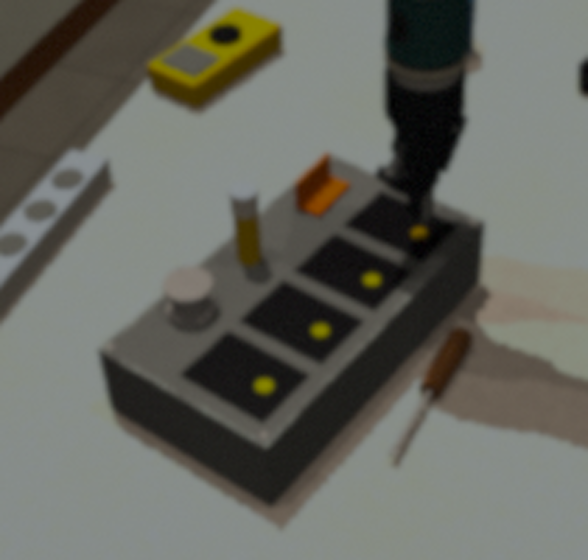

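>>> {"op": "servo_tool", "data": {"series": [[[0,0,-10],[0,0,0],255],[[0,0,-19],[0,0,0],255],[[0,0,-22],[0,0,0],255],[[0,0,-24],[0,0,0],255],[[0,0,-25],[0,0,0],255]]}}

```text
t: 2.65
tool_pos: [482.1, -11.8, 92.4]
eef_rot: [[0.0, -0.263, -0.965], [0.001, -0.965, 0.263], [-1.0, -0.001, 0.0]]
contact_force: [-0.8, -0.2, 2.0]
finger_gap: -0.0
```

>>> {"op": "servo_tool", "data": {"series": [[[0,0,-1],[0,0,0],255],[[0,0,-2],[0,0,0],255],[[0,0,-2],[0,0,0],255],[[0,0,-2],[0,0,0],255],[[0,0,-2],[0,0,0],255]]}}

```text
t: 3.28
tool_pos: [482.1, -11.7, 90.4]
eef_rot: [[0.0, -0.263, -0.965], [0.001, -0.965, 0.263], [-1.0, -0.001, 0.0]]
contact_force: [-0.9, 0.3, 1.4]
finger_gap: -0.2
```

>>> {"op": "servo_tool", "data": {"series": [[[0,0,-1],[0,0,0],255],[[0,0,-2],[0,0,0],255],[[0,0,-2],[0,0,0],255],[[0,0,-2],[0,0,0],255],[[0,0,-2],[0,0,0],255]]}}

```text
t: 3.9
tool_pos: [482.2, -11.7, 88.4]
eef_rot: [[0.0, -0.263, -0.965], [0.001, -0.965, 0.263], [-1.0, -0.001, -0.0]]
contact_force: [-0.0, -0.1, -0.1]
finger_gap: 0.4
```

Run:
```python
from cell import get_obs, imaging
import cv2
print(get_obs()["contact_force"],get_obs()["moment"])
a=imaging.snapshot("side")["img"][170:270,230:340]
cv2.imwrite("pics/s2.png",cv2.resize(a,None,fx=5,fy=5,interpolation=cv2.INTER_CUBIC))
```

```text
[-0.03515361 -0.06231465 -0.12866836] [0.00942923 0.04187474 0.02497178]
```

View pics/s2.png

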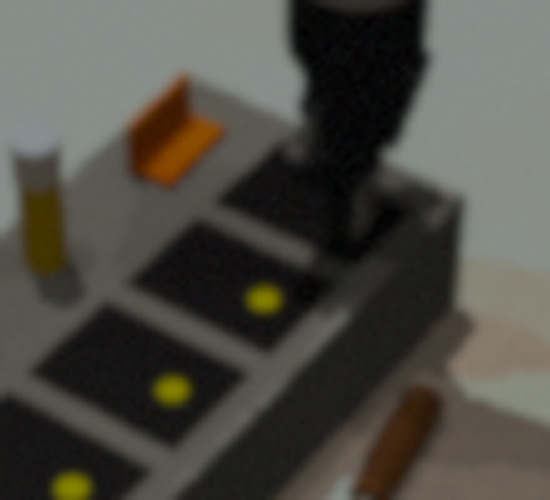

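>>> {"op": "servo_tool", "data": {"series": [[[0,0,-1],[0,0,0],255],[[0,0,-2],[0,0,0],255],[[0,0,-2],[0,0,0],255],[[0,0,-2],[0,0,0],255],[[0,0,-2],[0,0,0],255]]}}

```text
t: 4.58
tool_pos: [482.3, -11.8, 86.4]
eef_rot: [[0.001, -0.263, -0.965], [0.001, -0.965, 0.263], [-1.0, -0.001, -0.0]]
contact_force: [0.6, -0.3, 0.1]
finger_gap: 0.4
```

Run:
```python
from cell import get_obs, imaging,arm
from h import *
print(arm.finger_overhang, get_obs()["contact_force"])
s=imaging.snapshot("top");pickle.dump(s,open("t2.pkl","wb"))
a=s["img"][180:260,190:310]
cv2.imwrite("pics/t2.png",cv2.resize(a,None,fx=6,fy=6,interpolation=cv2.INTER_CUBIC))
```

```text
8.0 [ 0.60392176 -0.26070782  0.14370897]
```

View pics/t2.png

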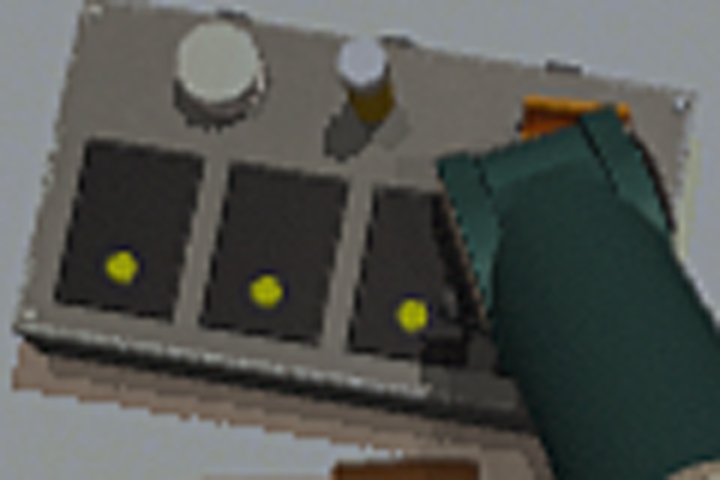

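>>> {"op": "servo_tool", "data": {"series": [[[0,0,-0.5],[0,0,0],255],[[0,0,-1],[0,0,0],255],[[0,0,-1.5],[0,0,0],255],[[0,0,-2],[0,0,0],255],[[0,0,-3],[0,0,0],255]]}}

```text
t: 5.25
tool_pos: [482.7, -11.9, 83.5]
eef_rot: [[0.001, -0.263, -0.965], [0.001, -0.965, 0.263], [-1.0, -0.001, -0.001]]
contact_force: [0.5, -1.8, 1.2]
finger_gap: -0.3
```

Run:
```python
from cell import get_obs, imaging,arm
from h import *
print(get_obs()["contact_force"])
s=imaging.snapshot("side");pickle.dump(s,open("s3.pkl","wb"))
s0=pickle.load(open("side.pkl","rb"))
a=np.hstack([x["img"][180:250,265:335] for x in(s0,s)])
cv2.imwrite("pics/s3.png",cv2.resize(a,None,fx=5.5,fy=5.5,interpolation=cv2.INTER_CUBIC))
# points in hatch-4 frame: rel to dot4, compare height
d4=np.array([485.1,-13.3]);ex=np.array([.966,-.258]);ey=np.array([.258,.966])
for n,q in(("before",s0),("now",s)):
    T=q["cam_to_world"];K=q["K"]
    v,u=np.mgrid[0:420,0:560];z=q["range_z"]
    P=np.stack([(u-K[0,2])/K[0,0]*z,(v-K[1,2])/K[1,1]*z,z],-1)@T[:3,:3].T+T[:3,3]
    r=P[...,:2]-d4;x=r@ex;y=r@ey
    for lo in range(-20,70,10):
        m=(x>lo)&(x<lo+10)&(abs(y-8)<22)&(z>0)&(P[...,2]<100)
        print(n,lo,m.sum(),np.median(P[...,2][m]).round(1) if m.any() else None)
```

```text
[ 0.49212478 -1.82798302  1.23998371]
before -20 41 84.9
before -10 38 84.7
before 0 31 84.9
before 10 37 85.1
before 20 34 85.1
before 30 37 85.2
before 40 31 84.9
before 50 34 85.5
before 60 32 84.9
now -20 41 73.8
now -10 44 75.9
now 0 24 76.5
now 10 24 77.7
now 20 40 80.0
now 30 34 83.2
now 40 30 84.9
now 50 37 87.5
now 60 34 88.7
```

View pics/s3.png

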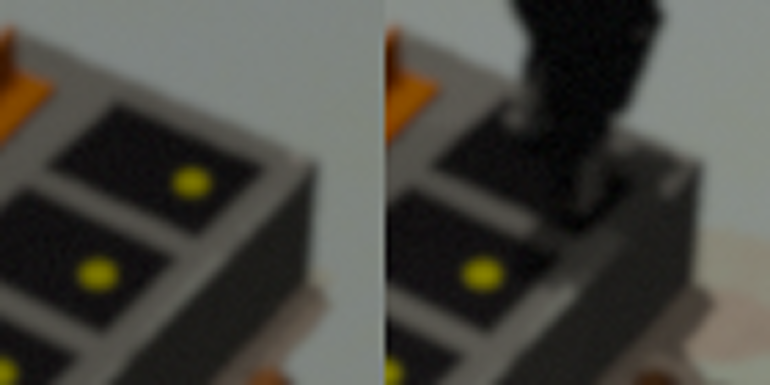

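>>> {"op": "servo_tool", "data": {"series": [[[0,0,-3],[0,0,0],255],[[0,0,-6],[0,0,0],255],[[0,0,-9],[0,0,0],255],[[0,0,-12],[0,0,0],255],[[0,0,-14],[0,0,0],255]]}}

```text
t: 5.92
tool_pos: [482.3, -11.8, 69.0]
eef_rot: [[0.001, -0.263, -0.965], [0.001, -0.965, 0.263], [-1.0, -0.001, -0.0]]
contact_force: [0.3, -1.1, 1.6]
finger_gap: 0.3
```

>>> {"op": "servo_tool", "data": {"series": [[[0,0,-2],[0,0,0],255],[[0,0,-4],[0,0,0],255],[[0,0,-6],[0,0,0],255],[[0,0,-8],[0,0,0],255],[[0,0,-9],[0,0,0],255]]}}

```text
t: 6.55
tool_pos: [482.2, -11.8, 59.9]
eef_rot: [[0.0, -0.263, -0.965], [0.001, -0.965, 0.263], [-1.0, -0.001, 0.0]]
contact_force: [0.8, -0.5, 2.6]
finger_gap: -0.1
```

```bash
cat >> h.py <<'E'
def prof(q,y0=8,w=22):
    d4=np.array([485.1,-13.3]);ex=np.array([.966,-.258]);ey=np.array([.258,.966])
    T=q["cam_to_world"];K=q["K"]
    v,u=np.mgrid[0:420,0:560];z=q["range_z"]
    P=np.stack([(u-K[0,2])/K[0,0]*z,(v-K[1,2])/K[1,1]*z,z],-1)@T[:3,:3].T+T[:3,3]
    r=P[...,:2]-d4;x=r@ex;y=r@ey
    for lo in range(-20,70,10):
        m=(x>lo)&(x<lo+10)&(abs(y-y0)<w)&(z>0)&(P[...,2]<110)
        print(lo,m.sum(),np.median(P[...,2][m]).round(1) if m.any() else None)
E
python3 - <<'E'
from cell import get_obs, imaging,arm
from h import *
print(get_obs()["contact_force"])
s=imaging.snapshot("side");prof(s)
a=s["img"][170:270,230:340]
cv2.imwrite("pics/s4.png",cv2.resize(a,None,fx=5,fy=5,interpolation=cv2.INTER_CUBIC))
E
```

```text
[ 0.83769336 -0.48669811  2.56888642]
-20 56 95.4
-10 32 75.6
0 16 87.5
10 10 59.7
20 22 67.4
30 22 77.3
40 32 87.3
50 55 94.4
60 14 98.7
```

View pics/s4.png

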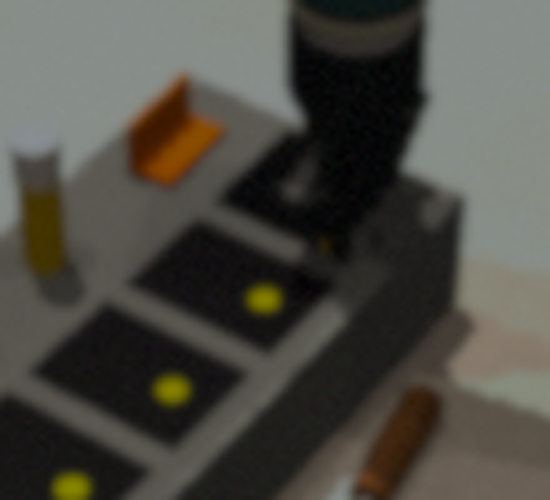

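>>> {"op": "servo_tool", "data": {"series": [[[0,0,-1],[0,0,0],255],[[0,0,-1],[0,0,0],255],[[0,0,-2],[0,0,0],255],[[0,0,-2],[0,0,0],255],[[0,0,-2],[0,0,0],255]]}}

```text
t: 7.22
tool_pos: [482.0, -11.8, 57.7]
eef_rot: [[-0.0, -0.263, -0.965], [0.001, -0.965, 0.263], [-1.0, -0.001, 0.0]]
contact_force: [0.6, -0.3, 0.1]
finger_gap: -0.1
```

>>> {"op": "servo_tool", "data": {"series": [[[0,0,-1],[0,0,0],255],[[0,0,-1],[0,0,0],255],[[0,0,-2],[0,0,0],255],[[0,0,-2],[0,0,0],255],[[0,0,-2],[0,0,0],255]]}}

```text
t: 7.85
tool_pos: [481.9, -11.8, 55.6]
eef_rot: [[-0.0, -0.263, -0.965], [0.001, -0.965, 0.263], [-1.0, -0.001, 0.001]]
contact_force: [-0.2, 0.0, -0.5]
finger_gap: -0.2
```

Run:
```python
from cell import get_obs, imaging,arm
from h import *
print(get_obs()["contact_force"])
s=imaging.snapshot("side");prof(s)
```

```text
[-2.42736978e-01  3.66401418e-04 -5.27256783e-01]
-20 56 93.6
-10 27 75.5
0 11 74.8
10 9 61.0
20 15 65.7
30 18 75.6
40 42 88.0
50 58 95.2
60 9 99.8
```

>>> {"op": "servo_tool", "data": {"series": [[[0,0,-1],[0,0,0],255],[[0,0,-1],[0,0,0],255],[[0,0,-2],[0,0,0],255],[[0,0,-2],[0,0,0],255],[[0,0,-2],[0,0,0],255]]}}

```text
t: 8.52
tool_pos: [482.0, -11.8, 53.9]
eef_rot: [[-0.0, -0.263, -0.965], [0.001, -0.965, 0.263], [-1.0, -0.001, 0.0]]
contact_force: [-2.1, -0.4, 5.3]
finger_gap: -0.2
```

>>> {"op": "servo_tool", "data": {"series": [[[0,0,-0.5],[0,0,0],255],[[0,0,-0.5],[0,0,0],255],[[0,0,-1],[0,0,0],255],[[0,0,-1],[0,0,0],255],[[0,0,-1],[0,0,0],255]]}}

```text
t: 9.15
tool_pos: [482.1, -11.8, 53.8]
eef_rot: [[0.0, -0.263, -0.965], [0.001, -0.965, 0.263], [-1.0, -0.001, 0.0]]
contact_force: [-3.5, -0.1, 10.7]
finger_gap: -0.0
```

The tool has stopped moving and the force has risen to 10.7 N, so the hatch is at its stop. I'll withdraw straight up.

>>> {"op": "servo_tool", "data": {"series": [[[0,0,4],[0,0,0],255],[[0,0,12],[0,0,0],255],[[0,0,24],[0,0,0],255],[[0,0,40],[0,0,0],255],[[0,0,60],[0,0,0],255]]}}

```text
t: 9.78
tool_pos: [482.0, -11.8, 115.0]
eef_rot: [[0.0, -0.263, -0.965], [0.001, -0.965, 0.263], [-1.0, -0.001, 0.0]]
contact_force: [-0.8, 0.2, -0.4]
finger_gap: 0.4
```

>>> {"op": "servo_tool", "data": {"series": [[[0,0,30],[0,0,0],255],[[0,0,70],[0,0,0],255],[[-12,-27,100],[0,0,0],255],[[-30,-68,120],[0,0,0],255],[[-52,-118,120],[0,0,0],255]]}}

```text
t: 10.4
tool_pos: [430.8, -130.5, 237.8]
eef_rot: [[0.005, -0.261, -0.965], [-0.001, -0.965, 0.261], [-1.0, -0.001, -0.005]]
contact_force: [0.7, -0.1, -0.2]
finger_gap: -0.4
```

>>> {"op": "servo_tool", "data": {"series": [[[-21,-45,0],[0,0,0],255],[[-41,-91,0],[0,0,0],255],[[-60,-135,0],[0,0,0],255],[[-60,-135,0],[0,0,0],255],[[-60,-135,0],[0,0,0],255]]}}

```text
t: 11.02
tool_pos: [371.1, -264.9, 238.4]
eef_rot: [[0.006, -0.26, -0.966], [-0.001, -0.966, 0.26], [-1.0, -0.001, -0.006]]
contact_force: [-0.2, 0.7, 0.0]
finger_gap: 0.1
```

Run:
```python
from cell import get_obs, imaging,arm
from h import *
print(get_obs()["contact_force"],get_obs()["qd"].round(3))
for n in("side","top"):
    s=imaging.snapshot(n);pickle.dump(s,open(n+"9.pkl","wb"));print(n);prof(s,0,25)
    s0=pickle.load(open(n+".pkl","rb"))
    c=(slice(120,340),slice(140,440)) if n=="side" else (slice(160,300),slice(90,440))
    a=np.vstack([s0["img"][c],s["img"][c]])
    f=600/a.shape[0]
    cv2.imwrite(f"pics/{n}9.png",cv2.resize(a,None,fx=min(f,800/a.shape[1]),fy=min(f,800/a.shape[1]),interpolation=cv2.INTER_CUBIC))
```

```text
[-0.17986435  0.67077588  0.011588  ] [-0.022  0.003 -0.013  0.004  0.005 -0.001  0.001]
side
-20 0 None
-10 0 None
0 29 44.8
10 39 55.7
20 59 65.9
30 60 76.2
40 65 85.8
50 63 96.2
60 9 100.3
top
-20 13 3.8
-10 57 7.9
0 54 42.7
10 45 55.9
20 53 64.2
30 48 74.7
40 53 84.7
50 51 95.2
60 17 100.6
```

View pics/side9.png

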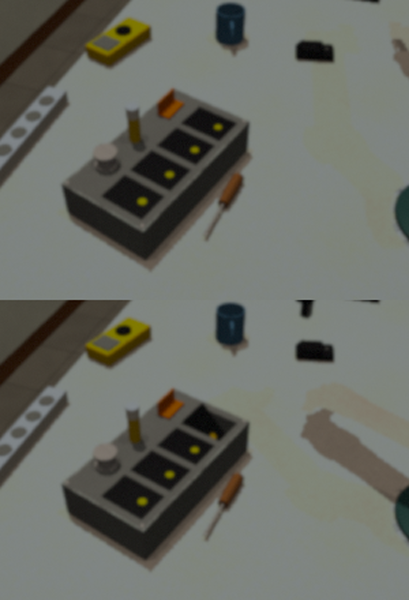

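View pics/top9.png

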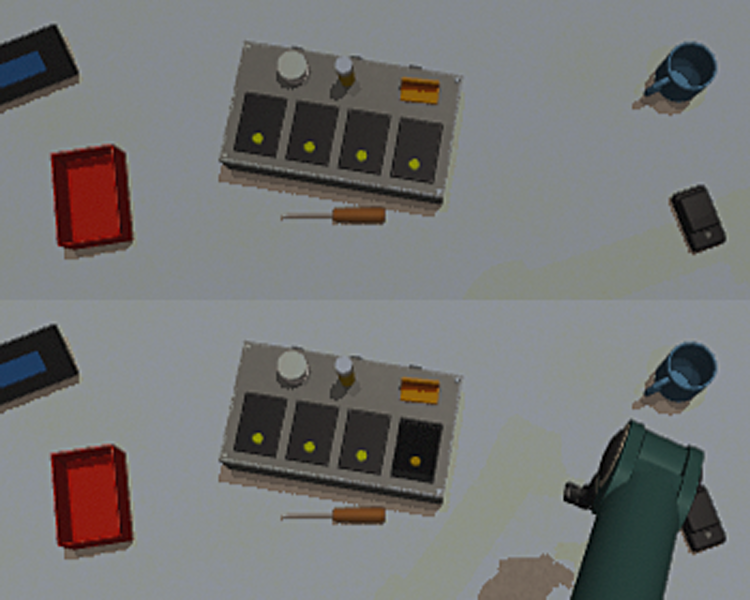

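Both views show hatch 4 open. The measured slope is about 1.03, which is a tilt of about 0.8 rad. Nothing else has moved and the hand is clear.

Run:
```python
from cell import workorder,get_obs
print(get_obs()["t"]); print(workorder.hand_in())
```

```text
11.125
the job is handed in; nothing more can be done
None
```

The unlatched hatch was number 4, the first one I pressed. It is now fully open, and I handed the job in at 11.1 s of the 51 s allowed.

- **Finding it:** the closed fingertip met only 0–2 N going down 9 mm on the yellow dot. The side camera's depth showed the dotted end sinking and the far end rising. The other three hatches were not touched.
- **Opening it:** I pushed straight down in small steps until the tool stopped moving and the force reached 10.7 N. That was the highest reading at the end of any move, well under the 60 N limit.
- **Last checks:** with the hand withdrawn, both cameras showed the hatch at a slope of about 1.03, which is about 0.8 rad, its stop.
    - **Loose things:** by eye, in before-and-after pictures, they were all where they began. In the last top view the arm partly hides the mouse, but the side view shows it unmoved. The red bin is only in the top view crop.
    - **Contact:** the force reading was within 0.7 N of zero, so the robot was touching nothing.

The force readings while the hatch turned were about as small as the sensor noise, so I relied on the depth images rather than force to tell that it rocked. No check failed or disagreed.

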